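Put the pocket games back in the clamped rack

TASK

Game night is over: loosen the red clamp knob on the games rack, slide the bookend back, and stand every pocket game box that is out on the media unit on the rack's blue felt strip, centred on it, side by side in one row from the end plate, each with its 40 mm thickness along the row. Then slide the bookend up until the row has no play and turn the clamp knob clockwise, as far as it goes, to lock it. As no games are out any more, also turn the dial of the white games-out counter back to its zero stop, and leave the duck, tumbler, money box and remote where they are.

Things in the scene. Friction and masses are not known exactly. Their poses are not given: they have to be found in the camera images.
- rack: games rack fixed to the unit: dark wooden base 150 mm (own x) x 330 mm (own y) x 12 mm thick; origin at the centre of its underside, z up. The boxes stand on its upper face on a blue felt strip 60 mm wide, centred on x = 0. The white end plate, 12 mm thick, stands at the -y end: inner face at y = -150 mm, 66 mm wide in x, top at z 70 mm.
- rack_slot0 (a point): point on the felt (z 12 mm of the rack) where the centre of the first box, against the end plate, belongs: rack y = -130 mm
- rack_slot1 (a point): same for a second box: rack y = -90 mm
- rack_slot2 (a point): same for a third box: rack y = -50 mm
- rack_slot3 (a point): same for a fourth box: rack y = -10 mm
- bookend (a joint): white bookend that slides along the rack's y: value = clear gap in m between end plate and the bookend's face, 0 to 0.205. The face is 120 mm wide (rack x -64 to +56 mm), 10 mm thick, top at z 58 mm; behind it (towards +y) is a flat carriage 90 mm long, 30 mm high, that bears the clamp knob. While clamped it does not slide; free, it needs about 2 N
- bookend_tab (a point): grip point of the bookend's orange pull tab, an upright bar 24 mm (rack x) x 12 mm (rack y) in line with the face, 68 mm to the -x (robot) side of the row's middle line, so beside the boxes; this point lies at rack z 57 mm, the tab's top at z 70 mm. Its middle is 6 mm behind (+y of) the face. Pinch it from above along the rack's y
- clamp (a joint): red clamp knob, upright axis, on the bookend's carriage: 0 rad = fully loose, 1.6 rad = end stop, fully tight; grows clockwise seen from above. It begins to bite at about 1.0 rad and holds firmly from 1.3 on; free below 0.8
- clamp_grip (a point): on the clamp knob's axis at the height to grip its bar: bar 42 mm long, 14 mm thick, 32 mm high, top 7 mm above this point. Bar lies along the point's own x axis, which turns with the knob (along rack x at joint 0). The axis is 58 mm behind (+y of) the bookend's face, at rack x = +16 mm
- counter: white games-out counter fixed on the unit, 84 x 84 x 40 mm, origin at the centre of its underside, with the dial on top; red tick at zero
- dial (a joint): black counter dial, upright axis: 0 rad = zero stop, grows clockwise seen from above to 2.6 rad; stays where it is left
- dial_grip (a point): on the dial's axis at the height to grip its bar: bar 38 mm long, 14 mm thick, 32 mm high, top 7 mm above this point; bar along the point's own x axis, which turns with the dial
- box_red: pocket game box, red with a yellow patch on its sides and a disc on its lid: 56 mm (own x) x 40 mm (own y, its thickness) x 60 mm tall, 140 g; origin at the centre of its underside, z up. Absent (None) in some starts
- box_blue: pocket game box, blue with a white patch on its sides and a disc on its lid: 56 mm (own x) x 40 mm (own y, its thickness) x 60 mm tall, 140 g; origin at the centre of its underside, z up. Absent (None) in some starts
- box_green: pocket game box, green with a white patch on its sides and a disc on its lid: 56 mm (own x) x 40 mm (own y, its thickness) x 60 mm tall, 140 g; origin at the centre of its underside, z up. Absent (None) in some starts
- box_orange: pocket game box, orange with a blue patch on its sides and a disc on its lid: 56 mm (own x) x 40 mm (own y, its thickness) x 60 mm tall, 140 g; origin at the centre of its underside, z up. Absent (None) in some starts
- duck: yellow rubber duck, 70 mm wide, 77 mm tall, origin at the centre of its underside; bystander
- tumbler: stainless steel tumbler, 74 mm across, 115 mm tall, origin at the centre of its underside; bystander
- money_box: white ceramic money box, 100 mm across, 88 mm tall, origin at the centre of its underside; bystander
- remote: glossy black remote, 45 x 160 x 17 mm, long along its own y, origin at the centre of its underside; bystander

How it is judged:
By the outcome, as a careful person would: the job done as asked, in the order asked, and still so for the second after the job is handed in, with the robot touching nothing.
Of box_red, box_blue, box_green, box_orange only 2 to 4 are there at a start; the rules pass over those that are not, and their reading is None.
At some moment in a run one of box_red, box_blue, box_green, box_orange may be knocked a few centimetres aside while the robot is not near it.
Once in a run the grip may slacken for a moment while it holds something.
It also fails if it takes over 210 s, if anything falls off the work surface, if the arm or the gripper's body presses on something with over 40 N, if the wrist force passes 120 N, or if a joint passes its speed limit or range.

ROBOT

A 6-joint arm with a two-finger parallel gripper is mounted at the origin on the work surface. World frame = base frame: x ahead of the robot, y to its left, z up, the work surface at z = 0. Lengths are in m, angles in rad, forces in N, time in s.
With the tool pointing down it reaches from about 0.3 to 0.875 m from the base axis. Payload 6.4 kg.
Tool frame: the origin (TCP) lies midway between the tips of the shut fingers; the grasp point (between the pads) lies 19 mm behind it; z points along the fingers, y is the line along which they close (so a half turn about z gives the same grasp; the last joint's range is limited). The gripper opens to 85 mm and grips with 20 to 120 N. Pads are 22 mm wide; open, the fingers measure 114 mm over their backs; the gripper's body (76 mm by 85 mm) begins 54 mm behind the grasp point. The pads swing forward as they close: fully open they stand 13 mm farther back than shut.
Start: joints at [1.141, 0.181, 1.607, -0, 1.354, -0.206], TCP at [0.128, 0.561, 0.202] pointing down, gripper open.
Joint ranges: [-2.99, 2.99], [-0.89, 2.07], [0.3, 2.58], [-1.14, 4.28], [0, 2.63], [-3.12, 3.12]. Speed limits (rad/s): [2.57, 2.57, 3.01, 3.14, 3.14, 3.14].

INTERFACE

Orientations are given as a unit quaternion [w, x, y, z].
In Python, from bench import * gives the robot as it stands.
- The arm moves only by the tool play_rows, never from a script. Its argument "plan" is a list of rows, each a list of 3 entries, a list of its own where there are three numbers: the finger opening in mm, from 0 to 85.4, then the shift along the tool's x, y, z normalised to -1 to 1, where 1 is 40 cm, then the turn about the tool's z normalised to -1 to 1, where 1 is pi rad. A call has 1 to 10 rows; each row is the pose to reach, as a shift and turn from the pose commanded when the call began, along the tool's axes at that moment, turning the shorter way round; what a row does not reach only later rows make up. A row lasts 1/10 s, in which the tool goes at most 50 mm and 8.59 degrees, less where a joint would pass 70% of its speed; a pose out of reach is approached as far as the arm can. A call with a number of a shift or a turn outside -1 to 1 is refused whole. A call with a gripper value outside its range is refused whole. The fingers move at their own pace and stop on an object; the grip force is fixed at half the most. Time passes only in rows, so rows that repeat a pose let the fingers close. It gives the time, the measured TCP pose, the force, the opening and the grip force at its end, in the units of the state.
- get_obs(): the state, without advancing time (a new reading comes with each control period).
- camera(name): name is "side" or "top"; returns a dict with "image" (480x640x3 uint8, red, green, blue), "range_z" (480x640 float32, m along the optical axis (not along the pixel's ray), 0 where there is no reading), "intrinsics" (3x3 intrinsics, pixels), "rvec" (rotation vector, rad) and "tvec" (3), from world to camera coordinates, as OpenCV has them. Camera axes: x right, y down, z forward; pixel columns grow to the right and rows downward; lengths in m; the calibration is good to about 2 mm. A picture is of the moment at which its call begins.
- hand_in(): hands the job in; it is judged then, once.
Trained networks look in a picture, given as the dict that the camera call returned (one of the last four; its "shot" number tells which), for a name from the list of things; names that differ only in an ending like _2 or _b are one class to them, and where a whole thing is asked for, a point or a joint stands for the part that bears it (a point fixed in the world has none). Each returns a list of dicts, best first, with "conf" (0 to 1); they miss things now and then, are a little off and sometimes report something else, mostly with a low value. They report only what shows in the picture. A call takes as long as a camera call.
- search_frame(picture, label): "rect" ([centre column, centre row, width, height] in pixels, round what is visible of it).
- masks_of(picture, label): "mask" (480x640 bool, what is visible of it) and "rect" ([centre column, centre row, width, height] in pixels, round what is visible of it).
The state is a dict: "time_s": time; "q": joint angles; "dq": joint speeds; "joint_efforts": joint torques, N m; "eef_pos": TCP position; "eef_rot": TCP orientation; "wrist_force": force on the tool from outside, world axes, zero at the start; "torque": the same for the moment, N m; "opening": opening from 0.0 (shut) to 1.0 (fully open); "grasp_force": force on a finger pad.
Only numpy, scipy, OpenCV 4.12 (cv2) and the standard library are available. Lean on these libraries where they do the work, as an engineer would, in place of code of your own. Each camera call takes 0.05 s, during which the arm holds its last target. There are 200 camera calls.

## Working session

There is one attempt and no reset: what is moved stays moved. The work goes in short steps, Python scripts to look and compute and a tool call to move; the robot and the scene stay as the last step left them, time stands still between calls to the robot, and variables do not carry over. Pictures are saved under pics/ and viewed, at most 14 in all, crops included, and the job is handed in when it is done.

Besides the shell and the picture viewer there is one more tool, called after ">>>" by a JSON object that holds its "method" and its "body". play_rows: Moves the arm, as the interface text tells. Its arguments: {"type":"object","properties":{"plan":{"type":"array","items":{"type":"array"}}},"required":["plan"]}

```bash
mkdir -p pics; cat > h.py <<'E'
from bench import *
import numpy as np, cv2
def snap(n):
    return camera(n)
def save(p,f): cv2.imwrite('pics/'+f,cv2.cvtColor(p['image'],cv2.COLOR_RGB2BGR))
def cloud(p):
    R,_=cv2.Rodrigues(np.array(p['rvec'],float)); t=np.array(p['tvec'],float).reshape(3)
    K=np.array(p['intrinsics']); z=p['range_z']; v,u=np.mgrid[0:480,0:640]
    c=np.stack([(u-K[0,2])/K[0,0]*z,(v-K[1,2])/K[1,1]*z,z],-1)
    return (c-t)@R   # world
def proj(p,X):
    return cv2.projectPoints(np.array(X,float).reshape(-1,1,3),np.array(p['rvec'],float),np.array(p['tvec'],float),np.array(p['intrinsics'],float),None)[0].reshape(-1,2)
E
python3 - <<'E'
from h import *
o=get_obs(); print({k:np.round(v,3) for k,v in o.items()})
for n in ('top','side'):
    p=snap(n); save(p,n+'0.png'); C=cloud(p)
    R,_=cv2.Rodrigues(np.array(p['rvec'],float)); print(n,'cam',np.round(-R.T@np.array(p['tvec']).reshape(3),3),np.round(R[2],2))
    for l in ['rack','bookend','bookend_tab','clamp','counter','dial','box_red','box_blue','box_green','box_orange','duck','tumbler','money_box','remote']:
        for d in masks_of(p,l)[:2]:
            m=d['mask']&(p['range_z']>0)
            if m.sum()<5: continue
            P=C[m]; print(l,round(d['conf'],2),np.round(d['rect']),m.sum(),'med',np.round(np.median(P,0),3),'lo',np.round(np.percentile(P,3,0),3),'hi',np.round(np.percentile(P,97,0),3))
E
```

```text
{'time_s': np.float64(0.0), 'q': array([ 1.141,  0.182,  1.608,  0.   ,  1.354, -0.206]), 'dq': array([-0.001,  0.   ,  0.001, -0.001, -0.001,  0.   ]), 'joint_efforts': array([ 1.0000e-03, -4.4488e+01, -3.5133e+01, -0.0000e+00,  9.0000e-03,
        0.0000e+00]), 'eef_pos': array([0.127, 0.56 , 0.202]), 'eef_rot': array([-0.   ,  0.112,  0.994, -0.001]), 'wrist_force': array([ 1.099, -0.122, -0.614]), 'torque': array([-0.008,  0.032, -0.024]), 'grasp_force': np.float64(0.0), 'opening': np.float64(1.001)}
top cam [0.464 0.022 1.127] [ 0.1  0.  -1. ]
rack 0.6 [344. 213. 171.  80.] 12084 med [ 0.637 -0.01   0.012] lo [ 0.567 -0.16   0.008] hi [0.711 0.145 0.068]
rack 0.53 [504. 177.  80.  54.] 1756 med [ 0.701 -0.339  0.017] lo [ 0.66  -0.407  0.011] hi [ 0.743 -0.269  0.021]
bookend 0.76 [380. 219.  56.  75.] 2388 med [ 0.642 -0.09   0.034] lo [ 0.56  -0.129  0.019] hi [ 0.687 -0.038  0.073]
bookend 0.68 [376. 203.  26.  25.] 424 med [ 0.646 -0.074  0.048] lo [ 0.631 -0.095  0.035] hi [ 0.67  -0.055  0.076]
bookend_tab 0.72 [374. 202.  21.  21.] 422 med [ 0.645 -0.074  0.048] lo [ 0.63
[... 2879 characters left out ...]
[0.485 0.392 0.073]
duck 0.52 [369. 194.  37.  39.] 1007 med [0.734 0.287 0.055] lo [0.694 0.27  0.002] hi [0.779 0.326 0.087]
tumbler 0.97 [316. 171.  23.  43.] 868 med [0.586 0.396 0.076] lo [0.556 0.386 0.005] hi [0.617 0.455 0.113]
tumbler 0.27 [348. 277.  75.  93.] 6293 med [ 0.635 -0.081  0.012] lo [ 0.561 -0.172  0.007] hi [0.711 0.141 0.069]
money_box 0.88 [369. 193.  36.  35.] 978 med [0.734 0.286 0.056] lo [0.694 0.27  0.009] hi [0.779 0.326 0.087]
money_box 0.28 [288. 384.  30.  32.] 636 med [ 0.513 -0.363  0.066] lo [ 0.497 -0.374  0.048] hi [ 0.532 -0.347  0.085]
remote 0.96 [405. 395.  73.  83.] 2497 med [ 0.705 -0.353  0.016] lo [ 0.661 -0.414  0.006] hi [ 0.745 -0.275  0.019]
```

```bash
python3 - <<'E'
import cv2
a=cv2.imread('pics/top0.png'); cv2.imwrite('pics/top0c.png',cv2.resize(a[100:400,60:620],(800,428)))
b=cv2.imread('pics/side0.png'); cv2.imwrite('pics/side0c.png',cv2.resize(b[140:460,180:480],(560,597)))
E
```

```text
(no output)
```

View pics/top0c.png

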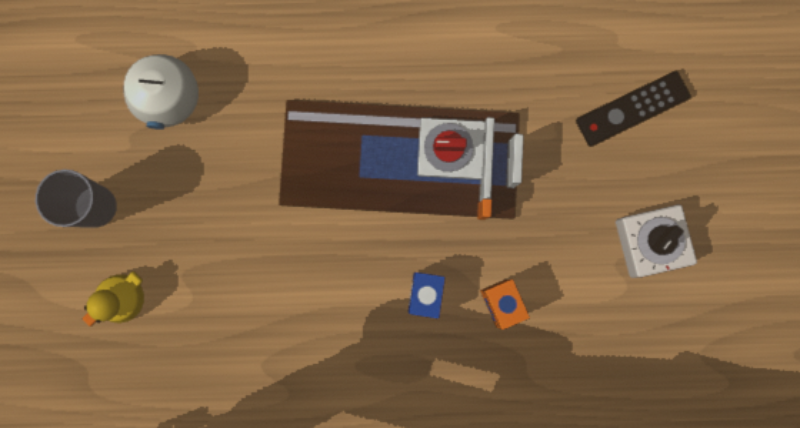

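View pics/side0c.png

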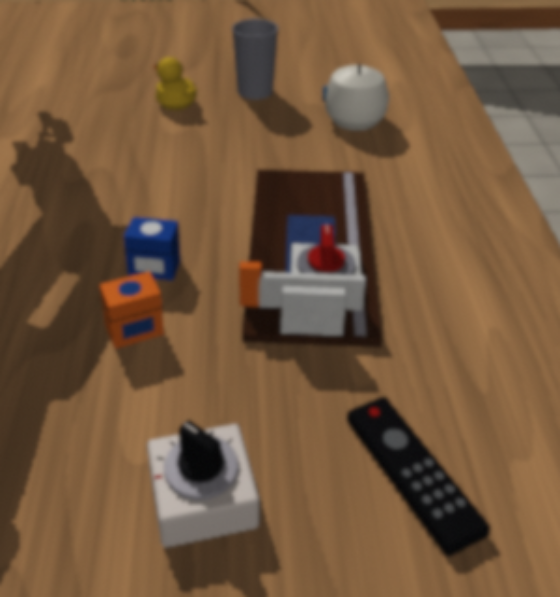

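```bash
cat > m.py <<'E'
from h import *
def rect(P,lo,hi,c,r):
    m=(P[:,2]>lo)&(P[:,2]<hi)&(np.hypot(P[:,0]-c[0],P[:,1]-c[1])<r)
    Q=P[m][:,:2]
    if len(Q)<8: return None
    (cx,cy),(w,h),a=cv2.minAreaRect((Q*1000).astype(np.float32))
    if w<h: w,h,a=h,w,a+90
    mu=Q.mean(0); U,S,V=np.linalg.svd(Q-mu,full_matrices=False)
    pa=np.degrees(np.arctan2(V[0,1],V[0,0]))%180
    return dict(n=len(Q),c=np.round([cx,cy],1),wh=np.round([w,h],1),long_deg=round(a%180,1),pca=round(pa,1),mu=np.round(mu*1000,1))
E
python3 - <<'E'
from m import *
for n in ('top','side'):
    p=snap(n); P=cloud(p)[p['range_z']>0].reshape(-1,3)
    print(n)
    for nm,a in dict(rack=(.006,.018,(.64,-.01),.2),endpl=(.060,.074,(.64,-.17),.05),face=(.052,.064,(.632,-.127),.075),knob=(.068,.08,(.648,-.075),.03),dial=(.076,.09,(.514,-.355),.03),counter=(.03,.045,(.514,-.355),.07),blue=(.052,.066,(.449,-.037),.045),orange=(.052,.066,(.436,-.141),.045),duck=(.003,.09,(.455,.378),.06)).items(): print(nm,rect(P,*a))
    w=(P[:,2]>.025)&(P[:,2]<.3); g,cnt=np.unique(np.round(P[w][:,:2]/.08).astype(int),axis=0,return_counts=True)
    print([(np.round(a*.08,2).tolist(),c) for a,c in zip(g,cnt) if c>40])
    img=p['image'].astype(int); C=cloud(p)
    # red tick near counter
    m=(img[...,0]>img[...,1]+50)&(img[...,0]>img[...,2]+50)&(np.hypot(C[...,0]-.514,C[...,1]+.355)<.06); print('tick',m.sum(),np.round(C[m].mean(0),3) if m.any() else 0)
    for f,(x,y) in dict(dial=(.514,-.355),).items():
        u,v=proj(p,[[x,y,.06]])[0].astype(int); cv2.imwrite(f'pics/{n}_{f}.png',cv2.resize(cv2.cvtColor(p['image'][v-40:v+40,u-40:u+40],cv2.COLOR_RGB2BGR),(480,480),interpolation=cv2.INTER_CUBIC))
a=cv2.imread('pics/top_dial.png');b=cv2.imread('pics/side_dial.png');cv2.imwrite('pics/dial.png',cv2.resize(np.hstack([a,b]),(800,400)))
E
```

```text
top
rack {'n': 9578, 'c': array([639.1,  -7.3]), 'wh': array([352.9, 313.7]), 'long_deg': 121.9, 'pca': np.float64(82.3), 'mu': array([637.7,  15.8])}
endpl {'n': 241, 'c': array([ 631. , -147.3]), 'wh': array([73.1, 44.2]), 'long_deg': 175.2, 'pca': np.float64(177.6), 'mu': array([ 626.1, -161.5])}
face {'n': 378, 'c': array([ 627.9, -124.8]), 'wh': array([113.1,  94.7]), 'long_deg': 34.9, 'pca': np.float64(178.6), 'mu': array([ 628.9, -125.8])}
knob {'n': 167, 'c': array([649.8, -75.2]), 'wh': array([40.4, 14.1]), 'long_deg': 89.0, 'pca': np.float64(86.7), 'mu': array([649.8, -75. ])}
dial {'n': 161, 'c': array([ 513.6, -355. ]), 'wh': array([38.2, 14.3]), 'long_deg': 140.3, 'pca': np.float64(139.2), 'mu': array([ 513.3, -353.9])}
counter {'n': 1267, 'c': array([ 513.5, -354.7]), 'wh': array([85.4, 83.9]), 'long_deg': 101.5, 'pca': np.float64(57.7), 'mu': array([ 512.4, -350.5])}
blue {'n': 634, 'c': array([449.1, -37.4]), 'wh': array([55.8, 40.2]), 'long_deg': 170.1, 'pca': np.float64(170.3), 'mu': array([449. , -37.4])}
orange {'n': 651, 'c': array([ 434.4, -142.6]), 'wh': array(
[... 7008 characters left out ...]
1.92, 2.48], np.int64(87)), ([2.0, 2.4], np.int64(418)), ([2.0, 2.48], np.int64(91)), ([2.08, 2.4], np.int64(420)), ([2.08, 2.48], np.int64(92)), ([2.16, 2.4], np.int64(404)), ([2.16, 2.48], np.int64(100)), ([2.24, 2.4], np.int64(424)), ([2.24, 2.48], np.int64(79)), ([2.32, 2.4], np.int64(408)), ([2.32, 2.48], np.int64(92)), ([2.4, 2.4], np.int64(404)), ([2.4, 2.48], np.int64(91)), ([2.48, 1.76], np.int64(103)), ([2.48, 1.84], np.int64(362)), ([2.48, 1.92], np.int64(460)), ([2.48, 2.0], np.int64(432)), ([2.48, 2.08], np.int64(412)), ([2.48, 2.16], np.int64(369)), ([2.48, 2.24], np.int64(363)), ([2.48, 2.32], np.int64(322)), ([2.48, 2.4], np.int64(369)), ([2.48, 2.48], np.int64(48))]
tick 0 0
```

View pics/dial.png

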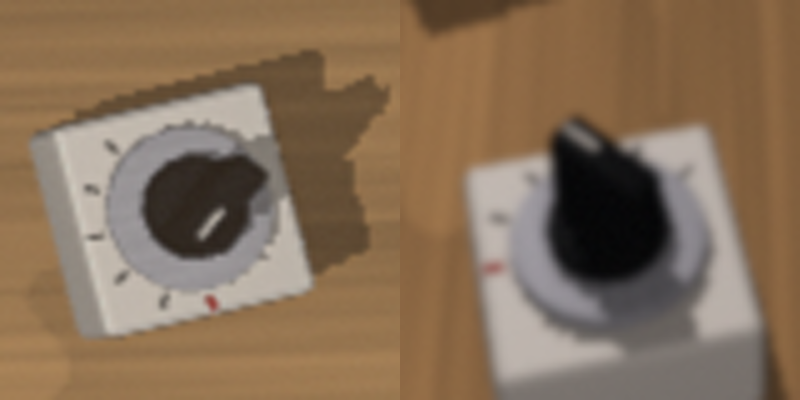

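```bash
cat >> m.py <<'E'
def pl(x,y,z,th=None,o=None):
    "shift/turn in tool axes (normalised) from measured pose to TCP x,y,z with closing axis at th deg"
    o=o or get_obs(); w,a,b,c=o['eef_rot']; from scipy.spatial.transform import Rotation as Ro
    R=Ro.from_quat([a,b,c,w]).as_matrix(); d=R.T@(np.array([x,y,z])-o['eef_pos'])/.4
    cur=np.degrees(np.arctan2(R[1,1],R[0,1])); t=0
    if th is not None: t=((cur-th+90)%180-90)/180
    print('t',round(float(o['time_s']),2),'shift',np.round(d,4),'turn',round(t,4),'cur',round(cur,1),'tilt',np.round(R[:,2],3))
E
python3 - <<'E'
from m import *
p=snap('top'); C=cloud(p)
m=masks_of(p,'rack')[0]['mask']
m=cv2.morphologyEx(m.astype(np.uint8),cv2.MORPH_OPEN,np.ones((5,5)))>0
k=m&(C[...,2]>.007)&(C[...,2]<.017)
print(cv2.minAreaRect((C[k][:,:2]*1000).astype(np.float32)))
img=p['image'].astype(int)
# blue felt
f=(img[...,2]>img[...,0]+30)&(C[...,0]>.55)&(C[...,2]<.02)
print('felt',cv2.minAreaRect((C[f][:,:2]*1000).astype(np.float32)),f.sum())
# grey rail, orange tab
t=(img[...,0]>img[...,2]+90)&(img[...,1]>img[...,2]+20)&(C[...,2]>.062)&(C[...,0]>.53)&(C[...,0]<.6)
print('tab',cv2.minAreaRect((C[t][:,:2]*1000).astype(np.float32)),t.sum(),C[t].mean(0))
s=snap('side');D=cloud(s);
k=masks_of(s,'rack')[0]['mask']&(D[...,2]>.009)&(D[...,2]<.016)
k=cv2.morphologyEx(k.astype(np.uint8),cv2.MORPH_OPEN,np.ones((3,3)))>0
print('side rack',cv2.minAreaRect((D[k][:,:2]*1000).astype(np.float32)))
pl(.6500,-.0755,.12,178)
E
```

```text
((639.6509399414062, -7.9664154052734375), (330.40960693359375, 151.93617248535156), 84.79104614257812)
felt ((637.5562133789062, -37.25116729736328), (166.73516845703125, 59.3931884765625), 85.17943572998047) 1242
tab ((561.3804321289062, -118.8695068359375), (11.381327629089355, 21.011301040649414), 85.52178192138672) 78 [ 0.56132327 -0.11868703  0.06864885]
side rack ((640.8114624023438, -8.811325073242188), (332.6590270996094, 148.83657836914062), 85.21173858642578)
t 1.8 shift [-1.6264 -1.261   0.2062] turn 0.4399 cur 77.2 tilt [ 0.  0. -1.]
```

>>> {"method": "play_rows", "body": {"plan": [[85, [-0.82, -0.63, 0], 0.22], [40, [-0.82, -0.63, 0], 0.22], [40, [-0.82, -0.63, 0], 0.22], [40, [-0.82, -0.63, 0], 0.22], [40, [-0.82, -0.63, 0], 0.22], [40, [-0.82, -0.63, 0], 0.22], [40, [-0.82, -0.63, 0], 0.22], [40, [-0.82, -0.63, 0], 0.22], [40, [-0.82, -0.63, 0], 0.22]]}}

```text
time_s: 2.7
eef_pos: [0.3942, 0.2389, 0.2029]
eef_rot: [0.001, 0.444, 0.896, 0.0]
wrist_force: [0.7, 1.0, 0.1]
opening: 0.474
grasp_force: 0.0
```

```bash
python3 -c "
from m import *
pl(.6503,-.0747,.15,177.7)"
```

```text
t 2.7 shift [-1.0113  0.0339  0.1339] turn 0.2201 cur 37.3 tilt [ 0.002 -0.001 -1.   ]
```

>>> {"method": "play_rows", "body": {"plan": [[40, [-1.0, 0.034, 0.0], 0.22], [40, [-1.0, 0.034, 0.0], 0.22], [40, [-1.0, 0.034, 0.0], 0.22], [40, [-1.0, 0.034, 0.0], 0.22], [40, [-1.0, 0.034, 0.0], 0.22], [40, [-1.0, 0.034, 0.0], 0.22], [40, [-1.0, 0.034, 0.0], 0.22], [40, [-1.0, 0.034, 0.1], 0.22], [40, [-1.0, 0.034, 0.13], 0.22], [40, [-1.0, 0.034, 0.13], 0.22]]}}

```text
time_s: 3.7
eef_pos: [0.6443, -0.0671, 0.1459]
eef_rot: [-0.003, 0.72, 0.694, -0.002]
wrist_force: [-0.2, 0.3, -0.5]
opening: 0.47
grasp_force: 0.0
```

```bash
python3 -c "
from m import *
pl(.6503,-.0747,.05,177.7)"
```

```text
t 3.7 shift [-0.019   0.0173  0.2397] turn 0.0009 cur -2.1 tilt [-0.007  0.002 -1.   ]
```

>>> {"method": "play_rows", "body": {"plan": [[40, [0, 0, 0], 0], [40, [0, 0, 0], 0]]}}

```text
time_s: 3.9
eef_pos: [0.6466, -0.0653, 0.1522]
eef_rot: [0.001, 0.719, 0.695, 0.001]
wrist_force: [0.4, -0.1, -0.2]
opening: 0.464
grasp_force: 0.0
```

```bash
python3 -c "
from m import *
pl(.6503,-.0747,.05,177.7)"
```

```text
t 3.9 shift [-0.0232  0.0095  0.2555] turn 0.002 cur -1.9 tilt [ 0.002 -0.    -1.   ]
```

>>> {"method": "play_rows", "body": {"plan": [[40, [-0.0235, 0.0095, 0.1], 0], [40, [-0.0235, 0.0095, 0.15], 0], [40, [-0.0235, 0.0095, 0.2], 0], [40, [-0.0235, 0.0095, 0.25], 0], [40, [-0.0235, 0.0095, 0.255], 0], [40, [-0.0235, 0.0095, 0.255], 0], [8, [-0.0235, 0.0095, 0.255], 0], [8, [-0.0235, 0.0095, 0.255], 0], [8, [-0.0235, 0.0095, 0.255], 0], [8, [-0.0235, 0.0095, 0.255], 0]]}}

```text
time_s: 4.9
eef_pos: [0.6501, -0.0762, 0.0492]
eef_rot: [0.0, 0.719, 0.695, 0.0]
wrist_force: [1.4, -1.2, -0.0]
opening: 0.096
grasp_force: 0.0
```

```bash
python3 - <<'E'
from m import *
o=get_obs(); print(o['opening'],o['grasp_force'],np.round(o['wrist_force'],2))
im=[]
for n in ('top','side'):
    p=snap(n); u,v=proj(p,[[.65,-.075,.06]])[0].astype(int)
    im.append(cv2.resize(cv2.cvtColor(p['image'][v-60:v+60,u-60:u+60],cv2.COLOR_RGB2BGR),(400,400),interpolation=cv2.INTER_CUBIC))
cv2.imwrite('pics/knob1.png',np.hstack(im))
E
```

```text
0.09609182429602753 0.0 [ 1.37 -1.17 -0.04]
```

View pics/knob1.png

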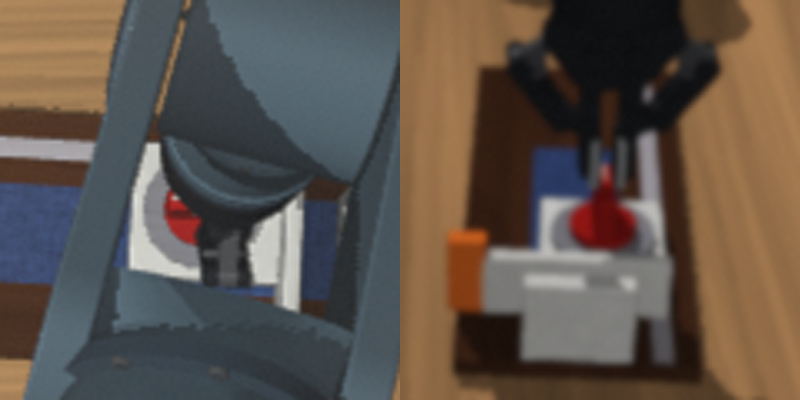

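>>> {"method": "play_rows", "body": {"plan": [[8, [0, 0, 0], 0], [8, [0, 0, 0], 0], [0, [0, 0, 0], 0], [0, [0, 0, 0], 0], [0, [0, 0, 0], 0]]}}

```text
time_s: 5.5
eef_pos: [0.6496, -0.0761, 0.0484]
eef_rot: [-0.0, 0.719, 0.695, -0.0]
wrist_force: [-0.0, 0.0, -0.8]
opening: -0.003
grasp_force: 0.0
```

```bash
python3 - <<'E'
from m import *
o=get_obs(); X=o['eef_pos']; print(X)
p=snap('side'); C=cloud(p)
print(proj(p,[X, X+[0,0,.1]]))
u,v=proj(p,[[.65,-.075,.06]])[0].astype(int)
img=p['image'].copy(); a,b=proj(p,[X])[0]; cv2.circle(img,(int(round(a)),int(round(b))),1,(0,255,0),-1)
cv2.imwrite('pics/knob2.png',cv2.resize(cv2.cvtColor(img[v-60:v+40,u-50:u+50],cv2.COLOR_RGB2BGR),(600,600),interpolation=cv2.INTER_CUBIC))
D=C[v-40:v+10,u-30:u+30].reshape(-1,3); I=img[v-40:v+10,u-30:u+30].reshape(-1,3).astype(int)
red=(I[:,0]>I[:,1]+60)&(I[:,2]<80); print('red',np.percentile(D[red],[2,50,98],axis=0).round(3))
dk=(I.max(1)<110)&(D[:,2]>.03); print('dark',np.percentile(D[dk],[2,10,50,98],axis=0).round(3))
E
```

```text
[ 0.64964947 -0.07608155  0.04842866]
[[354.2013245  275.72575178]
 [356.59015534 236.43564168]]
red [[ 0.631 -0.097  0.036]
 [ 0.647 -0.081  0.045]
 [ 0.669 -0.053  0.074]]
dark [[ 0.594 -0.097  0.044]
 [ 0.612 -0.095  0.074]
 [ 0.65  -0.088  0.137]
 [ 0.696 -0.068  0.173]]
```

View pics/knob2.png

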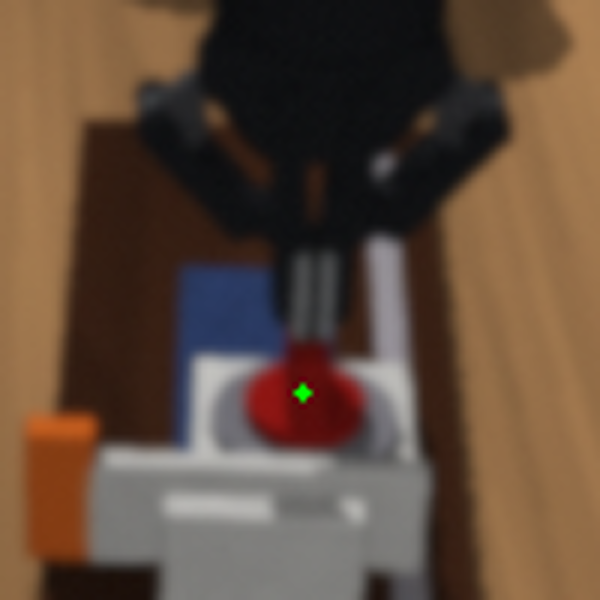

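```bash
python3 - <<'E'
from m import *
p=snap('side'); C=cloud(p)
u,v=proj(p,[[.65,-.075,.06]])[0].astype(int)
for r in range(v-32,v+6,2):
    print(r,[ (np.round(C[r,c]*1000).astype(int).tolist(), p['image'][r,c].tolist()) for c in (u-2,u+1,u+4)])
E
```

```text
239 [([638, -94, 154], [15, 16, 18]), ([644, -92, 153], [38, 25, 20]), ([654, -66, 135], [28, 21, 18])]
241 [([639, -93, 149], [15, 16, 18]), ([645, -94, 150], [42, 26, 21]), ([654, -71, 134], [26, 18, 17])]
243 [([639, -94, 145], [16, 16, 18]), ([645, -92, 144], [38, 25, 19]), ([654, -70, 128], [25, 20, 19])]
245 [([640, -89, 137], [14, 15, 17]), ([646, -88, 136], [36, 24, 20]), ([654, -73, 125], [22, 19, 20])]
247 [([640, -88, 131], [15, 15, 17]), ([646, -90, 133], [28, 21, 19]), ([653, -80, 125], [18, 17, 18])]
249 [([640, -90, 127], [16, 17, 19]), ([646, -90, 127], [16, 16, 17]), ([653, -86, 125], [15, 15, 17])]
251 [([640, -91, 123], [16, 17, 18]), ([646, -88, 122], [18, 19, 21]), ([652, -91, 123], [18, 20, 22])]
253 [([640, -90, 118], [25, 26, 28]), ([648, -83, 113], [44, 44, 46]), ([653, -84, 113], [51, 52, 53])]
255 [([641, -85, 109], [35, 36, 37]), ([647, -88, 112], [62, 63, 64]), ([653, -88, 112], [70, 72, 72])]
257 [([641, -86, 105], [38, 39, 40]), ([647, -87, 105], [64, 65, 66]), ([653, -90, 107], [71, 73, 73])]
259 [([642, -85, 99], [42, 43, 43]), ([647, -89, 102], [63, 64, 65]), ([654, -88, 101], [71, 72, 74])]
261 [([642, -84, 93], [45, 46, 47]), ([648, -86, 95], [63, 64, 65]), ([654, -88, 96], [72, 72, 74])]
263 [([642, -84, 88], [49, 49, 51]), ([648, -89, 92], [58, 59, 60]), ([654, -89, 92], [67, 68, 70])]
265 [([645, -67, 70], [63, 56, 62]), ([648, -88, 86], [57, 56, 58]), ([654, -89, 87], [72, 72, 75])]
267 [([645, -70, 67], [67, 44, 53]), ([648, -90, 83], [57, 38, 38]), ([655, -87, 80], [65, 53, 57])]
269 [([644, -74, 65], [69, 23, 32]), ([649, -87, 75], [74, 12, 11]), ([656, -83, 72], [67, 26, 31])]
271 [([644, -77, 62], [85, 18, 21]), ([648, -92, 73], [87, 14, 12]), ([655, -93, 74], [84, 26, 27])]
273 [([644, -79, 58], [93, 14, 12]), ([648, -97, 72], [93, 14, 11]), ([654, -97, 72], [95, 18, 17])]
275 [([644, -82, 55], [95, 13, 11]), ([648, -95, 66], [91, 13, 11]), ([655, -94, 65], [85, 13, 11])]
```

>>> {"method": "play_rows", "body": {"plan": [[40, [0, 0, -0.01], 0], [40, [0, 0, -0.01], 0], [40, [0, 0, -0.01], 0], [40, [0, 0, 0.02], 0], [40, [0, 0, 0.04], 0], [40, [0, 0, 0.06], 0], [8, [0, 0, 0.065], 0], [8, [0, 0, 0.065], 0], [8, [0, 0, 0.065], 0], [8, [0, 0, 0.065], 0]]}}

```text
time_s: 6.6
eef_pos: [0.65, -0.0759, 0.0214]
eef_rot: [0.0, 0.72, 0.694, 0.0]
wrist_force: [5.2, -0.6, -9.7]
opening: 0.152
grasp_force: 62.8
```

>>> {"method": "play_rows", "body": {"plan": [[8, [0, 0, 0], -0.04], [8, [0, 0, 0], -0.08], [8, [0, 0, 0], -0.12], [8, [0, 0, 0], -0.16], [8, [0, 0, 0], -0.2], [8, [0, 0, 0], -0.24], [8, [0, 0, 0], -0.28], [8, [0, 0, 0], -0.32], [8, [0, 0, 0], -0.36], [8, [0, 0, 0], -0.4]]}}

```text
time_s: 7.6
eef_pos: [0.6526, -0.076, 0.0215]
eef_rot: [0.003, 0.172, 0.985, 0.0]
wrist_force: [15.1, 1.0, -17.0]
opening: 0.149
grasp_force: 61.6
```

>>> {"method": "play_rows", "body": {"plan": [[8, [0, 0, 0], -0.04], [8, [0, 0, 0], -0.075], [8, [0, 0, 0], -0.075], [8, [0, 0, 0], -0.075]]}}

```text
time_s: 8.0
eef_pos: [0.6527, -0.0761, 0.0215]
eef_rot: [0.003, 0.057, 0.998, -0.0]
wrist_force: [14.8, 0.1, -17.9]
opening: 0.148
grasp_force: 61.5
```

>>> {"method": "play_rows", "body": {"plan": [[30, [0, 0, 0], 0], [30, [0, 0, 0], 0], [30, [0, 0, 0], 0], [30, [0, 0, -0.1], 0], [30, [0, 0, -0.2], 0], [30, [0, 0, -0.2], 0], [30, [0, 0, -0.2], 0]]}}

```text
time_s: 8.7
eef_pos: [0.6507, -0.0764, 0.1045]
eef_rot: [0.002, 0.057, 0.998, -0.0]
wrist_force: [0.4, 0.3, -0.1]
opening: 0.348
grasp_force: 0.0
```

```bash
python3 -c "
from m import *
pl(.5614,-.1189,.010,85)"
```

```text
t 8.7 shift [ 0.2105 -0.1307  0.2355] turn -0.0085 cur 83.5 tilt [ 0.003 -0.001 -1.   ]
```

>>> {"method": "play_rows", "body": {"plan": [[40, [0.21, -0.131, 0], -0.0085], [40, [0.21, -0.131, 0], -0.0085], [40, [0.21, -0.131, 0], -0.0085], [40, [0.21, -0.131, 0], -0.0085], [40, [0.21, -0.131, 0.08], -0.0085], [40, [0.21, -0.131, 0.15], -0.0085], [40, [0.21, -0.131, 0.15], -0.0085], [40, [0.21, -0.131, 0.15], -0.0085]]}}

```text
time_s: 9.5
eef_pos: [0.5606, -0.1181, 0.0422]
eef_rot: [-0.001, 0.043, 0.999, 0.0]
wrist_force: [0.9, 0.5, 0.6]
opening: 0.468
grasp_force: 0.0
```

```bash
python3 -c "
from m import *
pl(.5614,-.1189,.010,85)
C=[]
p=snap('side');C=cloud(p)[p['range_z']>0]
im=p['image']; u,v=proj(p,[[.56,-.119,.07]])[0].astype(int)
cv2.imwrite('pics/tab.png',cv2.resize(cv2.cvtColor(im[v-60:v+40,u-50:u+70],cv2.COLOR_RGB2BGR),(600,500)))
p=snap('top');P=cloud(p)[p['range_z']>0]
print(rect(P,.068,.08,(.65,-.075),.03))
"
```

```text
t 9.5 shift [-0.0022 -0.0018  0.0804] turn 0.0003 cur 85.0 tilt [-0.001  0.001 -1.   ]
{'n': 156, 'c': array([649.8, -77.5]), 'wh': array([41.4, 13.7]), 'long_deg': 173.3, 'pca': np.float64(172.3), 'mu': array([649.4, -77.4])}
```

View pics/tab.png

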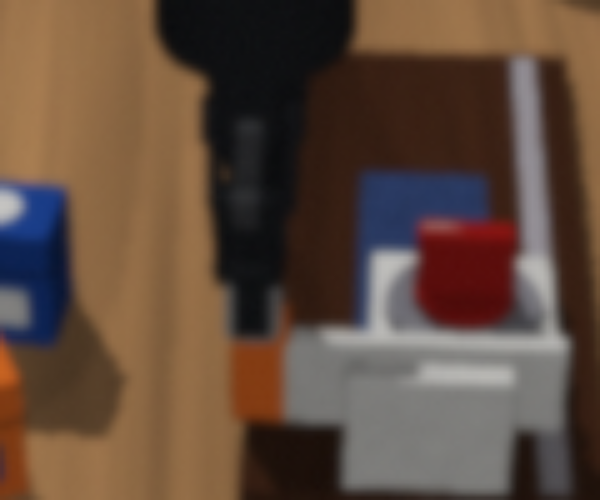

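>>> {"method": "play_rows", "body": {"plan": [[40, [0, -0.005, 0.04], 0], [40, [0, -0.005, 0.08], 0], [40, [0, -0.005, 0.08], 0], [6, [0, -0.005, 0.08], 0], [6, [0, -0.005, 0.08], 0], [6, [0, -0.005, 0.08], 0], [6, [0, -0.005, 0.08], 0]]}}

```text
time_s: 10.3
eef_pos: [0.5602, -0.1207, 0.0108]
eef_rot: [0.0, 0.043, 0.999, -0.0]
wrist_force: [0.2, -0.3, -0.7]
opening: 0.128
grasp_force: 58.9
```

>>> {"method": "play_rows", "body": {"plan": [[6, [0, 0.05, 0], 0], [6, [0, 0.1, 0], 0], [6, [0, 0.15, 0], 0], [6, [0, 0.2, 0], 0], [6, [0, 0.25, 0], 0], [6, [0, 0.3, 0], 0], [6, [0, 0.32, 0], 0], [6, [0, 0.32, 0], 0], [6, [0, 0.32, 0], 0]]}}

```text
time_s: 11.2
eef_pos: [0.571, 0.0069, 0.0107]
eef_rot: [-0.0, 0.043, 0.999, 0.0]
wrist_force: [-3.4, 0.9, 4.6]
opening: 0.129
grasp_force: 60.1
```

>>> {"method": "play_rows", "body": {"plan": [[30, [0, 0, 0], 0], [30, [0, 0, 0], 0], [30, [0, 0, 0], 0], [30, [0, 0, -0.1], 0], [60, [0, 0, -0.2], 0], [85, [0, 0, -0.3], 0], [85, [0, 0, -0.3], 0], [85, [0, 0, -0.3], 0]]}}

```text
time_s: 12.0
eef_pos: [0.5723, 0.0064, 0.1318]
eef_rot: [0.002, 0.044, 0.999, -0.0]
wrist_force: [0.4, 0.9, -0.4]
opening: 0.988
grasp_force: 0.0
```

```bash
python3 - <<'E'
from m import *
for n in ('top','side'):
    p=snap(n);C=cloud(p);P=C[p['range_z']>0]
    print('knob',rect(P,.068,.08,(.66,.05),.03))
    for l in ('box_blue','box_orange','box_red','box_green'):
        for d in masks_of(p,l)[:1]:
            Q=C[d['mask']]; print(n,l,round(d['conf'],2),rect(Q,.052,.066,np.median(Q,0)[:2],.06))
pl(.4491,-.0374,.15,170.3)
pl(.4350,-.1430,.15,21)
E
```

```text
knob None
top box_blue 0.62 {'n': 281, 'c': array([454.5, -28.5]), 'wh': array([48.2, 20.6]), 'long_deg': 169.9, 'pca': np.float64(170.8), 'mu': array([454.5, -28.5])}
top box_orange 0.97 {'n': 632, 'c': array([ 434.3, -142.3]), 'wh': array([56. , 39.7]), 'long_deg': 21.7, 'pca': np.float64(21.2), 'mu': array([ 434.2, -141.8])}
top box_red 0.57 {'n': 137, 'c': array([ 512.2, -352.2]), 'wh': array([38.4, 33.7]), 'long_deg': 32.2, 'pca': np.float64(8.1), 'mu': array([ 514.2, -349.2])}
knob {'n': 81, 'c': array([662.1,  48.6]), 'wh': array([39.7, 16.1]), 'long_deg': 172.8, 'pca': np.float64(172.7), 'mu': array([661.4,  46.9])}
side box_blue 0.6 {'n': 355, 'c': array([450.4, -38.4]), 'wh': array([56.6, 43.2]), 'long_deg': 171.2, 'pca': np.float64(172.3), 'mu': array([450.8, -41.9])}
side box_orange 0.83 {'n': 462, 'c': array([ 435.5, -142.4]), 'wh': array([56.4, 44. ]), 'long_deg': 21.3, 'pca': np.float64(18.5), 'mu': array([ 436.4, -147.1])}
t 12.5 shift [ 0.2939 -0.137  -0.0499] turn -0.4738 cur 85.0 tilt [-0.001  0.    -1.   ]
t 12.5 shift [ 0.3061 -0.4031 -0.0499] turn 0.3556 cur 85.0 tilt [-0.001  0.    -1.   ]
```

>>> {"method": "play_rows", "body": {"plan": [[85, [0.305, -0.403, 0], 0.355], [85, [0.305, -0.403, 0], 0.355], [85, [0.305, -0.403, 0], 0.355], [85, [0.305, -0.403, 0], 0.355], [85, [0.305, -0.403, 0], 0.355], [85, [0.305, -0.403, 0], 0.355], [85, [0.305, -0.403, 0], 0.355], [85, [0.305, -0.403, 0], 0.355], [85, [0.305, -0.403, 0], 0.355], [85, [0.305, -0.403, 0], 0.355]]}}

```text
time_s: 13.5
eef_pos: [0.4357, -0.143, 0.1305]
eef_rot: [0.0, 0.565, 0.825, -0.0]
wrist_force: [0.4, 0.0, 0.2]
opening: 0.994
grasp_force: 0.0
```

```bash
python3 - <<'E'
from m import *
pl(.4350,-.1424,-.008,21.3)
p=snap('side');C=cloud(p)
d=masks_of(p,'box_orange')[0];Q=C[d['mask']];print(d['conf'],rect(Q,.052,.066,np.median(Q,0)[:2],.06))
E
```

```text
t 13.5 shift [ 0.0022 -0.001   0.3463] turn -0.0004 cur 21.2 tilt [ 0. -0. -1.]
0.93 {'n': 462, 'c': array([ 436. , -144.1]), 'wh': array([56.1, 43.5]), 'long_deg': 21.0, 'pca': np.float64(19.5), 'mu': array([ 436.3, -146.6])}
```

>>> {"method": "play_rows", "body": {"plan": [[85, [0, 0, 0.1], 0], [85, [0, 0, 0.2], 0], [85, [0, 0, 0.28], 0], [85, [0, 0, 0.33], 0], [85, [0, 0, 0.345], 0], [85, [0, 0, 0.345], 0], [50, [0, 0, 0.345], 0], [50, [0, 0, 0.345], 0], [50, [0, 0, 0.345], 0], [50, [0, 0, 0.345], 0]]}}

```text
time_s: 14.6
eef_pos: [0.437, -0.144, -0.0059]
eef_rot: [0.002, 0.566, 0.825, -0.0]
wrist_force: [-1.0, 0.2, 6.5]
opening: 0.649
grasp_force: 64.6
```

>>> {"method": "play_rows", "body": {"plan": [[50, [0, 0, 0], 0], [50, [0, 0, -0.1], 0], [50, [0, 0, -0.2], 0], [50, [0, 0, -0.3], 0], [50, [0, 0, -0.3], 0], [50, [0, 0, -0.3], 0]]}}

```text
time_s: 15.2
eef_pos: [0.4362, -0.1434, 0.1135]
eef_rot: [0.001, 0.566, 0.825, 0.0]
wrist_force: [-0.3, 0.8, -1.6]
opening: 0.648
grasp_force: 65.1
```

```bash
python3 - <<'E'
from m import *
def rw(x,y): 
    c,s=np.cos(np.radians(5)),np.sin(np.radians(5)); return .640+(x*c+y*s)/1000, -.0083+(-x*s+y*c)/1000
print(rw(0,-127),rw(0,-86))
o=get_obs();X=o['eef_pos']; print(X,o['opening'],o['grasp_force'])
for n in ('side','top'):
    p=snap(n);C=cloud(p)
    for d in masks_of(p,'box_orange')[:1]:
        Q=C[d['mask']];print(d['conf'],np.percentile(Q,[3,50,97],axis=0).round(3),rect(Q,Q[:,2].max()-.012,1,np.median(Q,0)[:2],.06))
    for d in masks_of(p,'bookend')[:1]:
        Q=C[d['mask']];print('be',d['conf'],np.percentile(Q,[3,50,97],axis=0).round(3))
pl(*rw(0,-127),.11,-5)
E
```

```text
(np.float64(0.6289312206710475), np.float64(-0.13481672665765168)) (np.float64(0.6325046061237014), np.float64(-0.09397274403589012))
[ 0.43622609 -0.1433766   0.11347926] 0.6484061406752745 65.12069821357727
0.77 [[ 0.413 -0.17   0.12 ]
 [ 0.439 -0.157  0.162]
 [ 0.467 -0.118  0.18 ]] None
be 0.88 [[ 0.566 -0.011  0.016]
 [ 0.643 -0.001  0.042]
 [ 0.693  0.072  0.072]]
0.61 [[ 0.438 -0.132  0.   ]
 [ 0.449 -0.115  0.15 ]
 [ 0.456 -0.078  0.439]] None
be 0.76 [[ 0.573 -0.006  0.012]
 [ 0.654  0.036  0.034]
 [ 0.699  0.087  0.074]]
t 15.5 shift [-0.157   0.4598  0.0016] turn 0.145 cur 21.1 tilt [-0.002  0.002 -1.   ]
```

>>> {"method": "play_rows", "body": {"plan": [[50, [-0.05, 0.15, 0], 0.03], [50, [-0.1, 0.3, 0], 0.07], [50, [-0.157, 0.456, 0], 0.145], [50, [-0.157, 0.456, 0], 0.145], [50, [-0.157, 0.456, 0], 0.145], [50, [-0.157, 0.456, 0], 0.145], [50, [-0.157, 0.456, 0], 0.145]]}}

```text
time_s: 16.2
eef_pos: [0.627, -0.1356, 0.1113]
eef_rot: [-0.001, 0.737, 0.676, -0.001]
wrist_force: [0.6, -1.4, -1.1]
opening: 0.649
grasp_force: 65.3
```

```bash
python3 - <<'E'
from m import *
pl(.6288,-.1363,.0075,-5)
o=get_obs();print(o['eef_pos'],o['opening'],o['grasp_force'])
p=snap('side');C=cloud(p)
d=masks_of(p,'box_orange')[0];Q=C[d['mask']];print(d['conf'],np.percentile(Q,[3,50,97],axis=0).round(3))
E
```

```text
t 16.2 shift [-0.0015  0.0054  0.2595] turn 0.0002 cur -5.0 tilt [-0.003  0.001 -1.   ]
[ 0.62695593 -0.13561076  0.11129027] 0.6492148163993413 65.30239462852478
0.64 [[ 0.601 -0.157  0.118]
 [ 0.628 -0.153  0.161]
 [ 0.654 -0.116  0.178]]
```

>>> {"method": "play_rows", "body": {"plan": [[50, [0.004, 0.004, 0.1], 0], [50, [0.004, 0.004, 0.17], 0], [50, [0.004, 0.004, 0.21], 0], [50, [0.004, 0.004, 0.24], 0], [50, [0.004, 0.004, 0.255], 0], [50, [0.004, 0.004, 0.26], 0], [50, [0.004, 0.004, 0.26], 0], [50, [0.004, 0.004, 0.26], 0]]}}

```text
time_s: 17.1
eef_pos: [0.6311, -0.1348, 0.0097]
eef_rot: [0.001, 0.737, 0.676, 0.0]
wrist_force: [-0.0, 0.2, -1.5]
opening: 0.644
grasp_force: 65.3
```

```bash
python3 - <<'E'
from m import *
o=get_obs();print(o['eef_pos'],o['opening'],o['grasp_force'])
p=snap('side');C=cloud(p)
d=masks_of(p,'box_orange')[0];Q=C[d['mask']];print(d['conf'],np.percentile(Q,[3,50,97],axis=0).round(3))
E
```

```text
[ 0.63108512 -0.13482654  0.00970481] 0.6442966876224366 65.3498911857605
0.76 [[ 0.605 -0.156  0.066]
 [ 0.632 -0.142  0.075]
 [ 0.658 -0.116  0.077]]
```

>>> {"method": "play_rows", "body": {"plan": [[50, [0, -0.005, 0], 0], [50, [0, -0.006, 0.008], 0], [50, [0, -0.006, 0.009], 0], [50, [0, -0.006, 0.009], 0]]}}

```text
time_s: 17.6
eef_pos: [0.6284, -0.1345, 0.0061]
eef_rot: [0.001, 0.737, 0.676, 0.0]
wrist_force: [-2.0, 0.6, 4.6]
opening: 0.648
grasp_force: 66.3
```

>>> {"method": "play_rows", "body": {"plan": [[85, [0, 0, 0], 0], [85, [0, 0, 0], 0], [85, [0, 0, 0], 0], [85, [0, 0, -0.05], 0], [85, [0, 0, -0.15], 0], [85, [0, 0, -0.27], 0], [85, [0, 0, -0.3], 0], [85, [0, 0, -0.3], 0]]}}

```text
time_s: 18.4
eef_pos: [0.6299, -0.1351, 0.1283]
eef_rot: [0.003, 0.737, 0.676, 0.001]
wrist_force: [0.4, 0.5, -0.6]
opening: 0.992
grasp_force: 0.0
```

```bash
python3 - <<'E'
from m import *
p=snap('side');C=cloud(p)
for l in ('box_orange','box_blue'):
    d=masks_of(p,l)[0];Q=C[d['mask']];print(l,d['conf'],np.percentile(Q,[3,50,97],axis=0).round(3),rect(Q,np.percentile(Q[:,2],97)-.01,.08,np.median(Q,0)[:2],.06))
pl(.4495,-.0375,.12,-9.7)
E
```

```text
box_orange 0.91 [[ 0.603 -0.155  0.067]
 [ 0.629 -0.138  0.071]
 [ 0.654 -0.116  0.073]] {'n': 391, 'c': array([ 628.3, -138.7]), 'wh': array([56. , 46.3]), 'long_deg': 168.9, 'pca': np.float64(162.4), 'mu': array([ 629. , -137.6])}
box_blue 0.68 [[ 0.422 -0.062 -0.   ]
 [ 0.452 -0.054  0.041]
 [ 0.48  -0.018  0.061]] {'n': 360, 'c': array([450.4, -38.6]), 'wh': array([56.2, 43.6]), 'long_deg': 168.8, 'pca': np.float64(173.3), 'mu': array([451. , -42.3])}
t 18.55 shift [ 0.2012 -0.4616  0.0084] turn 0.0261 cur -5.0 tilt [-0.003  0.001 -1.   ]
```

Orange is placed. On to blue.

>>> {"method": "play_rows", "body": {"plan": [[85, [0.2, -0.461, 0], 0.026], [85, [0.2, -0.461, 0], 0.026], [85, [0.2, -0.461, 0], 0.026], [85, [0.2, -0.461, 0], 0.026], [85, [0.2, -0.461, 0], 0.026], [85, [0.2, -0.461, 0], 0.026], [85, [0.2, -0.461, 0], 0.026]]}}

```text
time_s: 19.25
eef_pos: [0.4517, -0.039, 0.1245]
eef_rot: [0.0, 0.764, 0.645, -0.0]
wrist_force: [-0.2, -0.9, 0.1]
opening: 0.992
grasp_force: 0.0
```

```bash
python3 - <<'E'
from m import *
p=snap('side');C=cloud(p)
d=masks_of(p,'box_blue')[0];Q=C[d['mask']];print(d['conf'],rect(Q,.052,.08,np.median(Q,0)[:2],.06))
pl(.4495,-.0380,-.008,-9.7)
p=snap('top');C=cloud(p);P=C[p['range_z']>0]
print(rect(P,.06,.08,(.629,-.1365),.04))
E
```

```text
0.66 {'n': 351, 'c': array([450.5, -37.8]), 'wh': array([56.1, 44.5]), 'long_deg': 169.8, 'pca': np.float64(169.2), 'mu': array([450.7, -41.9])}
t 19.35 shift [ 0.0019 -0.007   0.3319] turn -0.0 cur -9.7 tilt [ 0. -0. -1.]
{'n': 867, 'c': array([ 629. , -141.5]), 'wh': array([64.9, 56.4]), 'long_deg': 175.3, 'pca': np.float64(141.0), 'mu': array([ 627.3, -139.9])}
```

>>> {"method": "play_rows", "body": {"plan": [[85, [0.002, -0.006, 0.1], 0], [85, [0.002, -0.006, 0.2], 0], [85, [0.002, -0.006, 0.28], 0], [85, [0.002, -0.006, 0.32], 0], [85, [0.002, -0.006, 0.33], 0], [85, [0.002, -0.006, 0.33], 0], [50, [0.002, -0.006, 0.33], 0], [50, [0.002, -0.006, 0.33], 0], [50, [0.002, -0.006, 0.33], 0], [50, [0.002, -0.006, 0.33], 0]]}}

```text
time_s: 20.4
eef_pos: [0.4502, -0.0379, -0.0057]
eef_rot: [0.001, 0.764, 0.645, 0.001]
wrist_force: [-0.3, 0.8, 6.4]
opening: 0.648
grasp_force: 64.0
```

>>> {"method": "play_rows", "body": {"plan": [[50, [0, 0, 0], 0], [50, [0, 0, -0.1], 0], [50, [0, 0, -0.2], 0], [50, [0, 0, -0.3], 0], [50, [0, 0, -0.3], 0], [50, [0, 0, -0.3], 0]]}}

```text
time_s: 21.0
eef_pos: [0.4495, -0.0375, 0.114]
eef_rot: [0.001, 0.764, 0.645, 0.001]
wrist_force: [-0.7, 0.9, -2.0]
opening: 0.648
grasp_force: 64.4
```

```bash
python3 - <<'E'
from m import *
o=get_obs();print(o['eef_pos'],o['opening'],o['grasp_force'])
p=snap('side');C=cloud(p)
d=masks_of(p,'box_blue')[0];Q=C[d['mask']];print(d['conf'],np.percentile(Q,[3,50,97],axis=0).round(3))
d=masks_of(p,'box_orange')[0];Q=C[d['mask']];print(d['conf'],np.percentile(Q,[3,50,97],axis=0).round(3))
pl(.6335,-.0810,.11,-5)
E
```

```text
[ 0.44952214 -0.03754635  0.11396191] 0.648495938305222 64.44351553916931
0.93 [[ 0.421 -0.061  0.122]
 [ 0.45  -0.055  0.16 ]
 [ 0.477 -0.021  0.18 ]]
0.53 [[ 0.551  0.386 -0.001]
 [ 0.583  0.397  0.072]
 [ 0.617  0.481  0.114]]
t 21.15 shift [-0.0306  0.477   0.0021] turn -0.0259 cur -9.7 tilt [-0.003  0.001 -1.   ]
```

>>> {"method": "play_rows", "body": {"plan": [[50, [-0.016, 0.16, 0], -0.026], [50, [-0.032, 0.32, 0], -0.026], [50, [-0.048, 0.47, 0], -0.026], [50, [-0.048, 0.475, 0], -0.026], [50, [-0.048, 0.475, 0], -0.026], [50, [-0.048, 0.475, 0], -0.026], [50, [-0.048, 0.475, 0], -0.026], [50, [-0.048, 0.475, 0], -0.026]]}}

```text
time_s: 21.95
eef_pos: [0.6316, -0.0876, 0.1125]
eef_rot: [-0.001, 0.737, 0.676, -0.0]
wrist_force: [0.3, 0.1, -0.9]
opening: 0.648
grasp_force: 64.6
```

```bash
python3 - <<'E'
from m import *
pl(.633,-.0880,.0065,-5)
p=snap('side');C=cloud(p)
for l in ('box_blue','box_orange'):
  d=masks_of(p,l)[0];Q=C[d['mask']];print(l,d['conf'],np.percentile(Q,[3,50,97],axis=0).round(3))
E
```

```text
t 21.95 shift [-0.0007  0.0039  0.265 ] turn 0.0001 cur -5.0 tilt [-0.001  0.    -1.   ]
box_blue 0.59 [[ 0.605 -0.11   0.12 ]
 [ 0.631 -0.106  0.161]
 [ 0.658 -0.071  0.179]]
box_orange 0.66 [[ 0.499 -0.374  0.051]
 [ 0.514 -0.363  0.069]
 [ 0.531 -0.347  0.085]]
```

```bash
python3 - <<'E'
from m import *
p=snap('side'); P=cloud(p)[p['range_z']>0]
print(rect(P,.066,.08,(.629,-.1365),.045)); save(p,'s3.png')
a=cv2.imread('pics/s3.png'); cv2.imwrite('pics/s3c.png',cv2.resize(a[200:400,220:460],(720,600)))
E
```

```text
{'n': 580, 'c': array([ 628.9, -141.7]), 'wh': array([65.6, 58.1]), 'long_deg': 176.6, 'pca': np.float64(122.9), 'mu': array([ 628.8, -144.4])}
```

View pics/s3c.png

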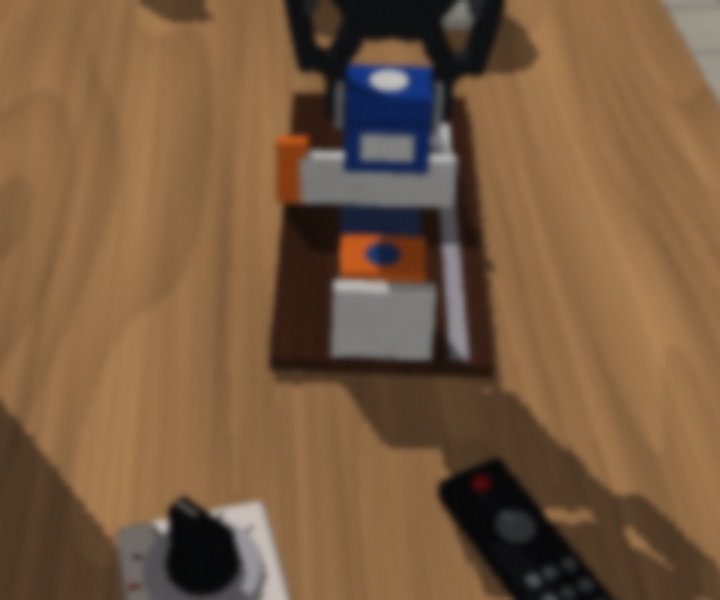

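The orange box stands in its slot against the end plate at (385,255), and the blue one hangs over the free space at (390,120). The strip is clear, so lower it.

>>> {"method": "play_rows", "body": {"plan": [[50, [0.002, 0, 0.1], 0], [50, [0.002, 0, 0.17], 0], [50, [0.002, 0, 0.21], 0], [50, [0.002, 0, 0.24], 0], [50, [0.002, 0, 0.255], 0], [50, [0.002, 0, 0.26], 0], [50, [0.002, 0, 0.262], 0], [50, [0.002, 0, 0.262], 0]]}}

```text
time_s: 22.95
eef_pos: [0.6338, -0.0877, 0.0091]
eef_rot: [0.001, 0.737, 0.676, 0.0]
wrist_force: [0.4, 0.7, -0.9]
opening: 0.647
grasp_force: 64.6
```

```bash
python3 - <<'E'
from m import *
o=get_obs();print(o['eef_pos'],o['opening'],o['grasp_force'])
p=snap('side');C=cloud(p)
d=masks_of(p,'box_blue')[0];Q=C[d['mask']];print(d['conf'],np.percentile(Q,[3,50,97],axis=0).round(3))
pl(.633,-.0880,.0062,-5)
E
```

```text
[ 0.63378768 -0.08765041  0.00913872] 0.6469593376084963 64.57973599433899
0.55 [[ 0.608 -0.109  0.067]
 [ 0.633 -0.094  0.074]
 [ 0.658 -0.069  0.076]]
t 23.05 shift [-0.0012 -0.0015  0.0071] turn 0.0001 cur -5.0 tilt [ 0.001 -0.    -1.   ]
```

>>> {"method": "play_rows", "body": {"plan": [[50, [0, -0.002, 0.004], 0], [50, [0, -0.002, 0.008], 0], [50, [0, -0.002, 0.008], 0], [85, [0, -0.002, 0.008], 0], [85, [0, -0.002, 0.008], 0], [85, [0, -0.002, 0.008], 0], [85, [0, -0.002, -0.1], 0], [85, [0, -0.002, -0.2], 0], [85, [0, -0.002, -0.3], 0], [85, [0, -0.002, -0.3], 0]]}}

```text
time_s: 24.05
eef_pos: [0.6366, -0.0886, 0.1354]
eef_rot: [0.005, 0.737, 0.676, 0.003]
wrist_force: [0.6, -0.5, 0.9]
opening: 0.997
grasp_force: 0.0
```

```bash
python3 - <<'E'
from m import *
p=snap('side'); C=cloud(p)
for l in ('box_blue','box_orange','bookend'):
  d=masks_of(p,l)[0];Q=C[d['mask']];print(l,d['conf'],np.percentile(Q,[3,50,97],axis=0).round(3),rect(Q,np.percentile(Q[:,2],97)-.008,.08,np.median(Q,0)[:2],.06))
img=p['image'].astype(int)
t=(img[...,0]>img[...,2]+70)&(img[...,1]>img[...,2]+15)&(C[...,2]>.064)&(C[...,2]<.075)&(C[...,0]>.53)&(C[...,0]<.59)&(C[...,1]>-.05)
print('tab',t.sum(),cv2.minAreaRect((C[t][:,:2]*1000).astype(np.float32)))
pl(.5722,.007,.12,85)
E
```

```text
box_blue 0.65 [[ 0.607 -0.109  0.067]
 [ 0.632 -0.092  0.071]
 [ 0.659 -0.07   0.073]] {'n': 335, 'c': array([633.7, -88.1]), 'wh': array([55.1, 42.6]), 'long_deg': 173.3, 'pca': np.float64(173.0), 'mu': array([632.8, -91.3])}
box_orange 0.65 [[ 0.603 -0.154  0.064]
 [ 0.631 -0.137  0.071]
 [ 0.657 -0.108  0.073]] {'n': 418, 'c': array([ 629.7, -130.5]), 'wh': array([54.4, 49.7]), 'long_deg': 176.7, 'pca': np.float64(1.7), 'mu': array([ 629.6, -136. ])}
bookend 0.55 [[ 0.566 -0.012  0.012]
 [ 0.645 -0.001  0.043]
 [ 0.698  0.086  0.073]] {'n': 97, 'c': array([662.2,  47.1]), 'wh': array([40.1, 13.1]), 'long_deg': 171.9, 'pca': np.float64(173.7), 'mu': array([661.3,  45.2])}
tab 48 ((573.3330688476562, 2.8028218746185303), (22.765676498413086, 12.490822792053223), 0.3404986262321472)
t 24.25 shift [ 0.2213 -0.1671  0.0168] turn -0.5 cur -5.0 tilt [-0.002  0.001 -1.   ]
```

>>> {"method": "play_rows", "body": {"plan": [[40, [0.221, -0.167, 0], -0.05], [40, [0.221, -0.167, 0], -0.1], [40, [0.221, -0.167, 0], -0.15], [40, [0.221, -0.167, 0], -0.2], [40, [0.221, -0.167, 0], -0.25], [40, [0.221, -0.167, 0], -0.3], [40, [0.221, -0.167, 0], -0.35], [40, [0.221, -0.167, 0], -0.4], [40, [0.221, -0.167, 0], -0.45], [40, [0.221, -0.167, 0], -0.5]]}}

```text
time_s: 25.25
eef_pos: [0.5718, 0.0068, 0.1258]
eef_rot: [-0.002, 0.076, 0.997, 0.0]
wrist_force: [0.9, -1.2, 0.1]
opening: 0.464
grasp_force: 0.0
```

>>> {"method": "play_rows", "body": {"plan": [[40, [0, 0, 0], -0.02], [40, [0, 0, 0], -0.02], [40, [0, 0, 0], -0.02]]}}

```text
time_s: 25.55
eef_pos: [0.5724, 0.0067, 0.1266]
eef_rot: [-0.001, 0.049, 0.999, 0.0]
wrist_force: [-0.4, 0.6, -0.7]
opening: 0.468
grasp_force: 0.0
```

```bash
python3 - <<'E'
from m import *
pl(.5720,.0062,.012,85)
E
```

```text
t 25.55 shift [ 0.     -0.0013  0.2866] turn -0.0031 cur 84.4 tilt [-0.003  0.    -1.   ]
```

>>> {"method": "play_rows", "body": {"plan": [[40, [0, 0, 0.1], -0.003], [40, [0, 0, 0.2], -0.003], [40, [0, 0, 0.25], -0.003], [40, [0, 0, 0.285], -0.003], [40, [0, 0, 0.285], -0.003], [40, [0, 0, 0.285], -0.003], [6, [0, 0, 0.285], -0.003], [6, [0, 0, 0.285], -0.003], [6, [0, 0, 0.285], -0.003], [6, [0, 0, 0.285], -0.003]]}}

```text
time_s: 26.55
eef_pos: [0.5746, 0.0063, 0.0158]
eef_rot: [0.001, 0.043, 0.999, -0.0]
wrist_force: [-0.7, 0.3, 5.2]
opening: 0.126
grasp_force: 59.0
```

>>> {"method": "play_rows", "body": {"plan": [[6, [0, -0.04, 0], 0], [6, [0, -0.08, 0], 0], [6, [0, -0.12, 0], 0], [6, [0, -0.14, 0], 0], [6, [0, -0.15, 0], 0], [6, [0, -0.158, 0], 0], [6, [0, -0.165, 0], 0], [6, [0, -0.17, 0], 0], [6, [0, -0.174, 0], 0], [6, [0, -0.174, 0], 0]]}}

```text
time_s: 27.55
eef_pos: [0.5688, -0.0628, 0.0158]
eef_rot: [0.001, 0.043, 0.999, -0.0]
wrist_force: [-0.7, 1.7, 5.2]
opening: 0.126
grasp_force: 59.3
```

```bash
python3 - <<'E'
from m import *
o=get_obs(); print(o['eef_pos'],o['opening'],o['grasp_force'],o['wrist_force'])
im=[]
for n in ('side','top'):
    p=snap(n); C=cloud(p); u,v=proj(p,[[.63,-.11,.06]])[0].astype(int)
    im.append(cv2.resize(cv2.cvtColor(p['image'][v-45:v+45,u-45:u+45],cv2.COLOR_RGB2BGR),(400,400),interpolation=cv2.INTER_CUBIC))
    for l in ('box_blue','box_orange','bookend'):
      for d in masks_of(p,l)[:1]:
        Q=C[d['mask']];print(n,l,d['conf'],np.percentile(Q,[3,50,97],axis=0).round(3).tolist())
cv2.imwrite('pics/row.png',np.hstack(im))
E
```

```text
[ 0.56875469 -0.0628264   0.01576965] 0.1259402057198567 59.332461431622505 [-0.68382638  1.73189881  5.24652443]
side box_blue 0.52 [[0.606, -0.115, 0.07], [0.632, -0.098, 0.071], [0.659, -0.078, 0.074]]
side box_orange 0.59 [[0.604, -0.158, 0.034], [0.632, -0.138, 0.071], [0.667, -0.08, 0.073]]
side bookend 0.71 [[0.562, -0.08, 0.017], [0.65, -0.04, 0.041], [0.692, 0.012, 0.073]]
top box_blue 0.65 [[0.577, -0.154, 0.007], [0.656, 0.061, 0.012], [0.715, 0.15, 0.043]]
top bookend 0.66 [[0.621, -0.022, 0.026], [0.66, 0.002, 0.034], [0.694, 0.019, 0.073]]
```

View pics/row.png

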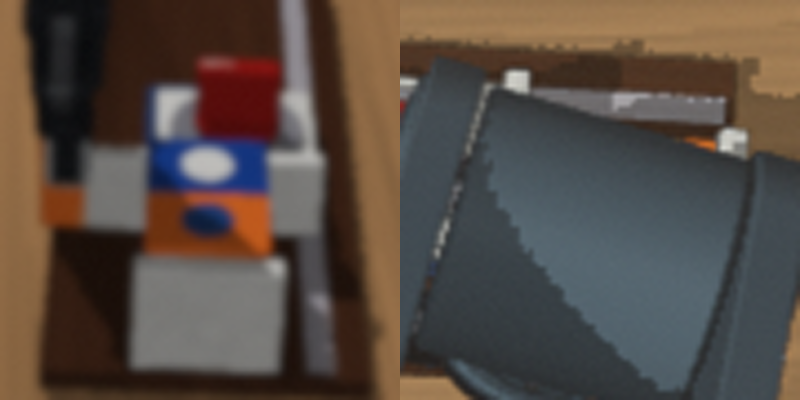

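>>> {"method": "play_rows", "body": {"plan": [[6, [0, -0.002, 0], 0], [6, [0, -0.004, 0], 0], [6, [0, -0.006, 0], 0], [6, [0, -0.008, 0], 0], [6, [0, -0.008, 0], 0]]}}

```text
time_s: 28.45
eef_pos: [0.5686, -0.0644, 0.0158]
eef_rot: [0.002, 0.043, 0.999, 0.001]
wrist_force: [1.2, 7.8, 6.7]
opening: 0.13
grasp_force: 59.5
```

>>> {"method": "play_rows", "body": {"plan": [[6, [0, -0.002, 0], 0], [6, [0, -0.004, 0], 0], [6, [0, -0.004, 0], 0]]}}

```text
time_s: 28.75
eef_pos: [0.5686, -0.0644, 0.0158]
eef_rot: [0.002, 0.043, 0.999, 0.002]
wrist_force: [2.1, 14.9, 8.0]
opening: 0.125
grasp_force: 59.7
```

>>> {"method": "play_rows", "body": {"plan": [[25, [0, 0, 0], 0], [25, [0, 0, 0], 0], [25, [0, 0, 0], 0], [25, [0, 0, -0.1], 0], [40, [0, 0, -0.2], 0], [40, [0, 0, -0.25], 0], [40, [0, 0, -0.25], 0], [40, [0, 0, -0.25], 0]]}}

```text
time_s: 29.55
eef_pos: [0.5668, -0.0679, 0.114]
eef_rot: [0.0, 0.043, 0.999, -0.0]
wrist_force: [-0.5, 0.1, -1.0]
opening: 0.468
grasp_force: 0.0
```

```bash
python3 - <<'E'
from m import *
p=snap('side'); C=cloud(p);P=C[p['range_z']>0]
print(rect(P,.068,.08,(.655,-.021),.027))
print('blue',rect(P,.066,.08,(.632,-.097),.02))
pl(.655,-.0207,.08,83)
E
```

```text
{'n': 96, 'c': array([655.8, -22.1]), 'wh': array([40., 15.]), 'long_deg': 170.9, 'pca': np.float64(174.0), 'mu': array([655.6, -23.6])}
blue {'n': 183, 'c': array([631.9, -96.7]), 'wh': array([39.2, 37.7]), 'long_deg': 8.3, 'pca': np.float64(179.6), 'mu': array([632.2, -97.5])}
t 29.6 shift [-0.2116  0.1359  0.0821] turn 0.0115 cur 85.1 tilt [-0.002  0.    -1.   ]
```

>>> {"method": "play_rows", "body": {"plan": [[30, [-0.1, 0.06, 0], 0.011], [30, [-0.211, 0.136, 0], 0.011], [30, [-0.211, 0.136, 0], 0.011], [30, [-0.211, 0.136, 0], 0.011], [30, [-0.211, 0.136, 0], 0.011], [30, [-0.211, 0.136, 0], 0.011]]}}

```text
time_s: 30.2
eef_pos: [0.6544, -0.0212, 0.1135]
eef_rot: [-0.001, 0.061, 0.998, 0.0]
wrist_force: [-0.6, 0.2, 1.0]
opening: 0.354
grasp_force: 0.0
```

```bash
python3 - <<'E'
from m import *
p=snap('side'); C=cloud(p);P=C[p['range_z']>0]
print(rect(P,.068,.078,(.655,-.021),.027))
pl(.655,-.0207,.0215,83)
E
```

```text
{'n': 99, 'c': array([655.9, -22.3]), 'wh': array([39.8, 16.1]), 'long_deg': 173.3, 'pca': np.float64(174.8), 'mu': array([656., -24.])}
t 30.25 shift [-0.001   0.0016  0.2309] turn 0.0003 cur 83.1 tilt [-0.001 -0.    -1.   ]
```

>>> {"method": "play_rows", "body": {"plan": [[30, [0, 0.001, 0.1], 0], [30, [0, 0.001, 0.17], 0], [30, [0, 0.001, 0.21], 0], [30, [0, 0.001, 0.23], 0], [30, [0, 0.001, 0.23], 0], [30, [0, 0.001, 0.23], 0], [8, [0, 0.001, 0.23], 0], [8, [0, 0.001, 0.23], 0], [8, [0, 0.001, 0.23], 0], [8, [0, 0.001, 0.23], 0]]}}

```text
time_s: 31.25
eef_pos: [0.6572, -0.0199, 0.0241]
eef_rot: [0.002, 0.06, 0.998, 0.0]
wrist_force: [-1.1, 2.8, 6.2]
opening: 0.153
grasp_force: 60.9
```

>>> {"method": "play_rows", "body": {"plan": [[8, [0, 0, 0], 0.04], [8, [0, 0, 0], 0.08], [8, [0, 0, 0], 0.12], [8, [0, 0, 0], 0.16], [8, [0, 0, 0], 0.2], [8, [0, 0, 0], 0.24], [8, [0, 0, 0], 0.28], [8, [0, 0, 0], 0.32], [8, [0, 0, 0], 0.36], [8, [0, 0, 0], 0.4]]}}

```text
time_s: 32.25
eef_pos: [0.6555, -0.0212, 0.0241]
eef_rot: [0.0, 0.637, 0.771, -0.001]
wrist_force: [-7.1, -2.0, 11.7]
opening: 0.144
grasp_force: 61.6
```

>>> {"method": "play_rows", "body": {"plan": [[8, [0, 0, 0], 0.03], [8, [0, 0, 0], 0.06], [8, [0, 0, 0], 0.09], [8, [0, 0, 0], 0.105], [8, [0, 0, 0], 0.105], [8, [0, 0, 0], 0.105]]}}

```text
time_s: 32.85
eef_pos: [0.6548, -0.0212, 0.0241]
eef_rot: [0.0, 0.753, 0.658, -0.001]
wrist_force: [-10.2, -1.1, 13.6]
opening: 0.147
grasp_force: 62.1
```

```bash
python3 - <<'E'
from m import *
o=get_obs(); print(o['eef_pos'],o['torque'],o['wrist_force'],o['opening']); pl(.655,-.0207,.0215,-8)
E
```

```text
[ 0.65482087 -0.02116277  0.02411744] [-0.28794     1.75105941  0.44422908] [-10.17923451  -1.14321414  13.63810124] 0.14745989122849631
t 32.85 shift [0.0012 0.0003 0.0065] turn 0.0016 cur -7.7 tilt [-0.002 -0.002 -1.   ]
```

>>> {"method": "play_rows", "body": {"plan": [[8, [0, 0, 0], 0.012], [8, [0, 0, 0], 0.025], [8, [0, 0, 0], 0.025], [8, [0, 0, 0], 0.025]]}}

```text
time_s: 33.25
eef_pos: [0.6549, -0.0212, 0.0242]
eef_rot: [0.0, 0.777, 0.629, -0.002]
wrist_force: [-9.7, -2.5, 13.7]
opening: 0.144
grasp_force: 77.6
```

```bash
python3 - <<'E'
from m import *
o=get_obs(); print(o['eef_pos'],o['torque'],o['wrist_force'],o['opening']); pl(.655,-.0207,.0215,-8)
E
```

```text
[ 0.65485646 -0.021151    0.02418201] [-0.29631994  1.71159189  1.80001242] [-9.71238428 -2.4679178  13.68766639] 0.14429798511711028
t 33.25 shift [0.0012 0.0001 0.0067] turn -0.0224 cur -12.0 tilt [-0.002 -0.003 -1.   ]
```

>>> {"method": "play_rows", "body": {"plan": [[40, [0, 0, 0], 0], [40, [0, 0, 0], 0], [40, [0, 0, 0], 0], [40, [0, 0, -0.1], 0], [40, [0, 0, -0.2], 0], [40, [0, 0, -0.3], 0], [40, [0, 0, -0.3], 0], [40, [0, 0, -0.3], 0]]}}

```text
time_s: 34.05
eef_pos: [0.6567, -0.0203, 0.1435]
eef_rot: [0.001, 0.779, 0.627, 0.001]
wrist_force: [0.4, 1.0, -1.0]
opening: 0.469
grasp_force: 0.0
```

```bash
python3 - <<'E'
from m import *
pl(.514,-.3552,.12,49.5)
p=snap('side'); C=cloud(p);P=C[p['range_z']>0]
print(rect(P,.068,.08,(.655,-.021),.027))
E
```

```text
t 34.05 shift [-0.894  -0.1705  0.058 ] turn -0.3433 cur -12.3 tilt [ 0.003 -0.001 -1.   ]
{'n': 85, 'c': array([656.1, -21.6]), 'wh': array([41.5, 13.4]), 'long_deg': 84.1, 'pca': np.float64(83.8), 'mu': array([655.5, -23.4])}
```

>>> {"method": "play_rows", "body": {"plan": [[40, [-0.893, -0.17, 0], -0.345], [40, [-0.893, -0.17, 0], -0.345], [40, [-0.893, -0.17, 0], -0.345], [40, [-0.893, -0.17, 0], -0.345], [40, [-0.893, -0.17, 0], -0.345], [40, [-0.893, -0.17, 0], -0.345], [40, [-0.893, -0.17, 0], -0.345], [40, [-0.893, -0.17, 0], -0.345], [40, [-0.893, -0.17, 0], -0.345], [40, [-0.893, -0.17, 0], -0.345]]}}

```text
time_s: 35.1
eef_pos: [0.512, -0.3543, 0.1399]
eef_rot: [-0.002, 0.345, 0.939, 0.001]
wrist_force: [0.6, 0.1, 0.1]
opening: 0.472
grasp_force: 0.0
```

>>> {"method": "play_rows", "body": {"plan": [[40, [0, 0, 0], 0], [40, [0, 0, 0], 0]]}}

```text
time_s: 35.3
eef_pos: [0.5136, -0.3532, 0.1414]
eef_rot: [-0.001, 0.343, 0.939, 0.0]
wrist_force: [0.3, -0.0, -0.4]
opening: 0.469
grasp_force: 0.0
```

```bash
python3 - <<'E'
from m import *
pl(.5142,-.3552,.033,50)
p=snap('side'); C=cloud(p);P=C[p['range_z']>0]
print(rect(P,.076,.09,(.514,-.355),.027),np.percentile(P[np.hypot(P[:,0]-.514,P[:,1]+.355)<.02][:,2],[50,90]))
p=snap('top'); C=cloud(p)
for l in ('box_blue','box_orange','bookend'):
  for d in masks_of(p,l)[:1]:
    Q=C[d['mask']];print(l,d['conf'],rect(Q,.066,.08,np.median(Q,0)[:2],.06))
E
```

```text
t 35.3 shift [-0.0047 -0.0031  0.271 ] turn -0.0007 cur 49.9 tilt [-0.001  0.001 -1.   ]
{'n': 225, 'c': array([ 515.3, -355.9]), 'wh': array([37.8, 14.6]), 'long_deg': 140.1, 'pca': np.float64(140.7), 'mu': array([ 515.3, -357.8])} [0.08550043 0.53090676]
box_blue 0.95 {'n': 589, 'c': array([630.8, -97.3]), 'wh': array([54.5, 40. ]), 'long_deg': 175.8, 'pca': np.float64(177.0), 'mu': array([630. , -96.9])}
box_orange 0.78 {'n': 591, 'c': array([ 628. , -137.3]), 'wh': array([56.4, 39.8]), 'long_deg': 175.1, 'pca': np.float64(167.7), 'mu': array([ 626.9, -137.4])}
bookend 0.86 {'n': 168, 'c': array([654.8, -20.4]), 'wh': array([40.5, 14.5]), 'long_deg': 83.5, 'pca': np.float64(83.7), 'mu': array([654.2, -20.4])}
```

>>> {"method": "play_rows", "body": {"plan": [[40, [-0.004, -0.002, 0.1], 0], [40, [-0.004, -0.002, 0.18], 0], [40, [-0.004, -0.002, 0.24], 0], [40, [-0.004, -0.002, 0.268], 0], [40, [-0.004, -0.002, 0.268], 0], [40, [-0.004, -0.002, 0.268], 0], [8, [-0.004, -0.002, 0.268], 0], [8, [-0.004, -0.002, 0.268], 0], [8, [-0.004, -0.002, 0.268], 0], [8, [-0.004, -0.002, 0.268], 0]]}}

```text
time_s: 36.55
eef_pos: [0.5162, -0.356, 0.0371]
eef_rot: [0.002, 0.343, 0.939, 0.0]
wrist_force: [3.0, 6.0, 4.9]
opening: 0.151
grasp_force: 60.2
```

>>> {"method": "play_rows", "body": {"plan": [[8, [0, 0, 0], -0.04], [8, [0, 0, 0], -0.08], [8, [0, 0, 0], -0.12], [8, [0, 0, 0], -0.16], [8, [0, 0, 0], -0.2], [8, [0, 0, 0], -0.24], [8, [0, 0, 0], -0.27], [8, [0, 0, 0], -0.285], [8, [0, 0, 0], -0.285], [8, [0, 0, 0], -0.285]]}}

```text
time_s: 37.55
eef_pos: [0.517, -0.3536, 0.0372]
eef_rot: [0.003, -0.097, 0.995, 0.001]
wrist_force: [6.4, 13.2, 7.3]
opening: 0.147
grasp_force: 60.6
```

```bash
python3 - <<'E'
from m import *
o=get_obs(); print(o['torque'],o['wrist_force'],o['opening']); pl(.5142,-.3552,.033,101.4)
E
```

```text
[ 2.07767055 -1.13744821  0.02128215] [ 6.37469392 13.19273875  7.34346552] 0.14700164592987178
t 37.55 shift [ 0.0077 -0.0026  0.0104] turn -0.0013 cur 101.2 tilt [ 0.005  0.003 -1.   ]
```

>>> {"method": "play_rows", "body": {"plan": [[8, [0, 0, 0], -0.01], [8, [0, 0, 0], -0.02], [8, [0, 0, 0], -0.02], [8, [0, 0, 0], -0.02]]}}

```text
time_s: 37.95
eef_pos: [0.517, -0.3535, 0.0372]
eef_rot: [0.003, -0.127, 0.992, 0.002]
wrist_force: [5.2, 13.2, 8.6]
opening: 0.147
grasp_force: 69.6
```

```bash
python3 - <<'E'
from m import *
o=get_obs(); print(o['torque'],o['wrist_force'],o['opening'],o['grasp_force']); pl(.5142,-.3552,.033,101.4)
E
```

```text
[ 2.18290553 -1.16481217 -1.37671358] [ 5.19549769 13.20451191  8.62513236] 0.1466174418301002 69.64915248099715
t 37.95 shift [ 0.0079 -0.0023  0.0103] turn 0.0176 cur 104.6 tilt [ 0.005  0.004 -1.   ]
```

Stop reached (torque rose). Release, lift, and check all.

>>> {"method": "play_rows", "body": {"plan": [[40, [0, 0, 0], 0], [40, [0, 0, 0], 0], [40, [0, 0, 0], 0], [40, [0, 0, -0.1], 0], [40, [0, 0, -0.2], 0], [40, [0, 0, -0.3], 0], [40, [0, 0, -0.35], 0], [40, [0, 0, -0.35], 0], [40, [0, 0, -0.35], 0]]}}

```text
time_s: 38.85
eef_pos: [0.5137, -0.3566, 0.1747]
eef_rot: [0.0, -0.128, 0.992, -0.0]
wrist_force: [-0.6, 0.4, -0.8]
opening: 0.468
grasp_force: 0.0
```

```bash
python3 - <<'E'
from m import *
im=[]
for n in ('side','top'):
    p=snap(n); C=cloud(p); P=C[p['range_z']>0]
    print('dial',rect(P,.076,.09,(.514,-.355),.027)); print('knob',rect(P,.068,.08,(.655,-.021),.027))
    for l in ('box_blue','box_orange','duck','tumbler','money_box','remote','box_red','box_green'):
      for d in masks_of(p,l)[:1]:
        Q=C[d['mask']&(p['range_z']>0)];print(l,round(d['conf'],2),np.median(Q,0).round(3))
    save(p,n+'9.png')
a=cv2.imread('pics/side9.png')[140:460,180:480]; b=cv2.imread('pics/top9.png')[150:330,300:580]
cv2.imwrite('pics/fin.png',np.hstack([cv2.resize(a,(375,400)),cv2.resize(b,(420,400))]))
E
```

```text
dial {'n': 238, 'c': array([ 515. , -356.3]), 'wh': array([38. , 15.3]), 'long_deg': 12.7, 'pca': np.float64(11.5), 'mu': array([ 514.8, -357.6])}
knob {'n': 85, 'c': array([656. , -21.1]), 'wh': array([43.9, 13.5]), 'long_deg': 83.7, 'pca': np.float64(83.9), 'mu': array([655.5, -23.9])}
box_blue 0.75 [ 0.634 -0.098  0.071]
box_orange 0.68 [ 0.634 -0.073  0.012]
tumbler 0.73 [0.595 0.393 0.065]
money_box 0.67 [ 0.655 -0.029  0.045]
remote 0.97 [ 0.705 -0.352  0.016]
box_red 0.4 [ 0.629 -0.14   0.072]
box_green 0.52 [ 0.629 -0.141  0.071]
dial {'n': 171, 'c': array([ 513.4, -354.4]), 'wh': array([37.6, 15.4]), 'long_deg': 11.0, 'pca': np.float64(11.8), 'mu': array([ 513.6, -353.9])}
knob {'n': 160, 'c': array([654.7, -20.5]), 'wh': array([40.6, 14.3]), 'long_deg': 84.4, 'pca': np.float64(84.0), 'mu': array([654.4, -20.5])}
box_blue 0.83 [ 0.628 -0.096  0.071]
box_orange 0.93 [ 0.624 -0.137  0.071]
duck 0.7 [0.453 0.376 0.04 ]
tumbler 0.84 [0.587 0.437 0.068]
money_box 0.57 [0.729 0.309 0.076]
remote 0.67 [ 0.702 -0.338  0.016]
box_green 0.49 [ 0.701 -0.338  0.016]
```

View pics/fin.png

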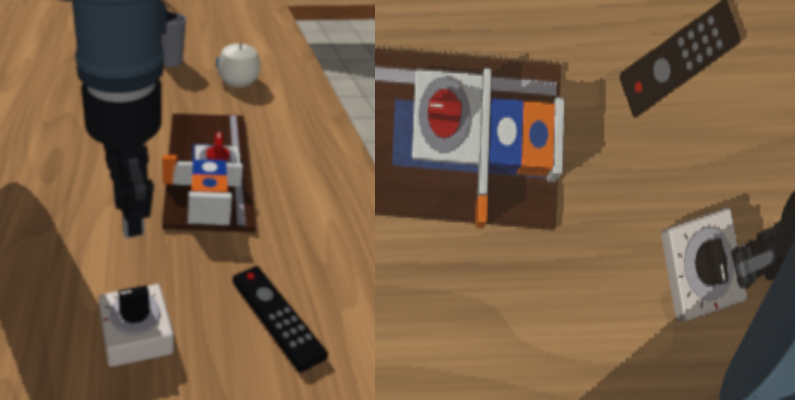

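```bash
python3 -c "
from bench import *
print(hand_in())"
```

```text
the job is handed in; nothing more can be done
None
```

The job is handed in: both boxes that were out (orange, then blue) stand in a tight row from the end plate, the bookend is pushed up and clamped at its end stop, the counter dial is back at zero, and the duck, tumbler, money box and remote were not touched.

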